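# Load a harmonica comb and set the ratchet clamp to three clicks

### The arm

A 6-joint arm with a two-finger parallel gripper is mounted at the origin on a cart in front of the work surface, level with it; the furniture and walls round the work are solid. World frame = base frame: x ahead of the robot, y to its left, z up, the work surface at z = 0. Lengths are in m, angles in rad, forces in N, time in s.
With the tool pointing down it reaches from about 0.3 to 0.775 m from the base axis. Payload 14.6 kg.
Tool frame: the origin (TCP) lies between the finger pads; the fingertips stand 19 mm ahead of it and the grasp point (between the pads) is the TCP (ctrl.tips_ahead is the distance from the TCP to the fingertips, in m); z points along the fingers, y is the line along which they close (so a half turn about z gives the same grasp; the last joint's range is limited). The gripper opens to 85 mm and grips with 20 to 120 N. Pads are 22 mm wide; open, the fingers measure 114 mm over their backs; the gripper's body (76 mm by 85 mm) begins 54 mm behind the grasp point. The pads swing forward as they close: fully open they stand 13 mm farther back than shut.
Start: joints at [-1.329, 0.3, 1.521, -0, 1.321, -0.067], TCP at [0.167, -0.524, 0.25] pointing down, gripper open.
Joint ranges: [-3.03, 3.03], [-0.79, 2.21], [0.23, 2.52], [-1.04, 4.18], [0, 3.07], [-2.55, 2.55]. Speed limits (rad/s): [2.22, 2.22, 2.57, 3.14, 3.14, 3.14].

### API

Orientations are given as a unit quaternion [w, x, y, z].
In Python, from plant import ctrl, vision gives the robot as it stands.
- The arm moves only by the tool drive_tool, never from a script. Its argument "moves" is one flat list of numbers, 7 for each row, row after row: the shift along the tool's x, y, z in m, then the turn, a rotation vector about the tool's x, y, z in rad, then the closure, from -1 (fully open) to 1 (shut), so that 0 is half open. A call has 1 to 5 rows; each row is the pose to reach, as a shift and turn from the pose commanded when the call began, along the tool's axes at that moment; what a row does not reach only later rows make up. A row lasts 1/10 s, in which the tool goes at most 50 mm and 8.59 degrees, less where a joint would pass 70% of its speed; a pose out of reach is approached as far as the arm can. A call with a gripper value outside its range is refused whole. The fingers move at their own pace and stop on an object; "grip_force" is the grip in N (left out, the last holds). Time passes only in rows, so rows that repeat a pose let the fingers close. It gives the time, the measured TCP pose, the force, the opening and the grip force at its end, in the units of the state.
- ctrl.state(): the state, without advancing time (a new reading comes with each control period).
- vision.grab_frame(name): name is "scene" or "top" or "wrist"; returns a dict with "img" (420x560x3 uint8, red, green, blue), "fx", "fy", "cx", "cy" (pixels), "eye" and "orientation" of the camera in the world. Camera axes: x right, y down, z forward; pixel columns grow to the right and rows downward; lengths in m; the calibration is good to about 2 mm. A picture is of the moment at which its call begins. There is no depth.
- ctrl.finish_job(): hands the job in; it is judged then, once.
Trained networks look in the newest picture that a camera, given by its name, has taken for a name from the list of things; names that differ only in an ending like _2 or _b are one class to them, and where a whole thing is asked for, a point or a joint stands for the part that bears it (a point fixed in the world has none). Each returns a list of dicts, best first, with "score" (0 to 1); they miss things now and then, are a little off and sometimes report something else, mostly with a low value. They report only what shows in the picture. A call takes as long as a camera call. They do not tell look-alikes from the thing itself.
- vision.find_in(camera, target): "bbox" ([left, top, right, bottom] in pixels, round what is visible of it).
- vision.outline_of(camera, target): "pixels" (420x560 bool, what is visible of it) and "bbox" ([left, top, right, bottom] in pixels, round what is visible of it).
- vision.mark_of(camera, target): "position" ([column, row] in pixels: a listed point, or the origin of a listed thing).
The state is a dict: "t": time; "joint_pos": joint angles; "qd": joint speeds; "effort": joint torques, N m; "ee_pos": TCP position; "tcp_rot": TCP orientation; "ft_force": force on the tool from outside, world axes, zero at the start; "torque": the same for the moment, N m; "grip_width": opening from 0.0 (shut) to 1.0 (fully open); "finger_force": force on a finger pad.
Only numpy, scipy, OpenCV 4.12 (cv2) and the standard library are available. Lean on these libraries where they do the work, as an engineer would, in place of code of your own. Each camera call takes 0.05 s, during which the arm holds its last target. There are 200 camera calls.

### The job

Stand the loose harmonica comb in the nest of the ratchet clamp, down on the base plate between the two cork-faced jaws and the two end pins, and let go of it. Then swing the clamp lever by its upright black grip, feeling for the clicks: three clicks from its rest position and never a fourth, which would bow the reed plates. The lever springs back when released, so finish while still holding it in the third click with the comb squeezed, ready for its screws; leave the tools and parts lying around where they are.

Things in the scene. Friction and masses are not known exactly. Their poses are not given: they have to be found in the camera images.
- comb: harmonica comb with its two reed plates, a flat bar standing on its long edge on the table: 128 mm long (its x axis), 12 mm thick (y, grasp across this), 34 mm high (z). Origin at the centre of its underside. About 0.06 kg. It may go into the clamp either way round.
- comb_clamp: ratchet clamp, screwed down; aluminium base plate 190 x 250 mm (x, y), 12 mm thick. Origin at table height, 22 mm in its +y from the plate's centre; x along the nest, y from the lever side to the fixed jaw. Carriage and cam behind the pad stay below 40 mm above the table, the lever's hub and pivot nut below 64 mm.
- nest (a point): centre of the nest's floor, on the base plate 12 mm above the table: the centre of the comb's underside belongs here, long axis along x. Axes as the clamp's. Cork faces 9 mm to either side (y): fixed jaw at +9, open pad at -9 mm; jaw and pad tops 28 mm above the table. Pointed 8 mm end pins at x = -71.5 and +71.5 mm, tops 29 mm above the table: room of 135 x 18 mm.
- clamp_pad: moving, spring-backed, cork-faced jaw that the lever drives toward the fixed jaw (clamp's +y). It meets a loaded comb before the third click and pushes it onto the fixed jaw; the spring gives 2.5 N per mm, 5 to 13 N at the third click. Origin at the clamp's origin when open.
- clamp_lever: flat steel lever on a vertical pivot, arm 38 to 46 mm above the table. Origin on the pivot axis at table height, x axis from pivot to grip. Turns clockwise seen from above, from rest to a stop at 1.12 rad; at rest it points 61 deg clockwise of the clamp's x axis. A return spring (0.7 Nm at rest, about 1 with the comb squeezed) throws it back when let go; it does not lock.
- lever_grip (a point): point on the upright round black grip of the lever, 20 mm in diameter, 130 mm from the pivot, 80 mm above the table; the grip reaches from 46 to 104 mm above the table and is taken from above.
- lever_pivot (a point): point on the lever's pivot axis, 28 mm above the table.
- click_arc: arc plate round the pivot (origin on the axis) with five brass click pins 0.2 rad apart, clamped at a phase that differs from job to job. A spring roller under the lever climbs over them: at each click the pull at the grip rises to 10-15 N, then drops by 5 to 9 N as the roller passes a pin; 0.1 rad on, in the notch's middle, it rises again. First notch 0.22 to 0.40 rad from rest.
- click_roller (a point): the lever's roller as it sits in a notch: 63 mm from the pivot along the lever, 28 mm above the table.
- third_notch (a point): middle of the third notch on the click arc, 63 mm from the pivot; the roller lies here at the third click.
- fourth_notch (a point): middle of the fourth notch, 12.6 mm further round the arc; the roller must not come here.
- driver_red: red-handled screwdriver, 167 mm long, lying on the right; leave it alone.
- tweezers: steel tweezers, 122 mm long, lying behind the lever; leave them alone.
- cover_a: single polished cover plate, 30 x 103 x 10 mm, lying at the front right; leave it alone.
- marker: black marker, 134 mm long, lying at the front right of the clamp; leave it alone.
There are look-alikes about, which are no part of the job. What is shaped like the comb but blue or purple is not meant.

How it is judged:
By the outcome, as a careful person would: the job done as asked, in the order asked, and still so for the second after the job is handed in, while the arm keeps its last pose, push and grip.
It also fails if it takes over 70 s, if anything falls off the work surface, if the arm or the gripper's body presses on something with over 40 N, if the wrist force passes 120 N, or if a joint passes its speed limit or range.

## Working session

There is one attempt and no reset: what is moved stays moved. The work goes in short steps, Python scripts to look and compute and a tool call to move; the robot and the scene stay as the last step left them, time stands still between calls to the robot, and variables do not carry over. Pictures are saved under pics/ and viewed, at most 10 in all, crops included, and the job is handed in when it is done.

Besides the shell and the picture viewer there is one more tool, called as name(argument=value, ...), one argument or row to a line, values as JSON. drive_tool: Moves the arm, as the interface text tells. Its arguments: {"type":"object","properties":{"moves":{"type":"array","items":{"type":"number"}},"grip_force":{"type":"number"}},"required":["moves"]}

```bash
mkdir -p pics; ls
cat > h.py <<'E'
import numpy as np, cv2
from scipy.spatial.transform import Rotation as R
from plant import ctrl, vision
def rot(q): return R.from_quat([q[1],q[2],q[3],q[0]])
def grab(n,save=None):
    f=vision.grab_frame(n)
    if save: cv2.imwrite(f'pics/{save}.png',f['img'][:,:,::-1])
    return f
def px2w(f,p,z):
    d=rot(f['orientation']).apply([(p[0]-f['cx'])/f['fx'],(p[1]-f['cy'])/f['fy'],1.])
    e=np.array(f['eye']); return e+d*(z-e[2])/d[2]
def w2px(f,w):
    c=rot(f['orientation']).inv().apply(np.array(w)-f['eye']); return np.array([f['cx']+f['fx']*c[0]/c[2],f['cy']+f['fy']*c[1]/c[2]])
E
python3 - <<'E'
from h import *
np.set_printoptions(precision=4,suppress=True)
zs={'nest':.012,'lever_grip':.08,'lever_pivot':.028,'comb':0,'comb_clamp':0,'third_notch':.028,'fourth_notch':.028,'clamp_lever':0}
for c in ['top','scene']:
    f=grab(c,c+'0'); print(c,f['eye'],f['orientation'],f['fx'])
    for n,z in zs.items():
        for r in vision.mark_of(c,n)[:4]:
            print(n,round(r['score'],2),np.array(r['position']),px2w(f,r['position'],z))
s=ctrl.state(); print(s)
E
```

```text
pics
top [0.4043 0.0244 1.3684] [ 0.0363 -0.7004  0.7122 -0.0302] 469.4927811960254
nest 0.73 [243.9 213.3] [0.532  0.1391 0.012 ]
nest 0.66 [350.2 244.2] [ 0.4373 -0.1664  0.012 ]
lever_grip 0.87 [326.  185.8] [ 0.5981 -0.0948  0.08  ]
lever_pivot 0.95 [282.9 210.1] [0.5377 0.0257 0.028 ]
lever_pivot 0.22 [304.1 217.6] [ 0.5151 -0.0346  0.028 ]
comb 0.71 [192.  255.4] [0.4128 0.2922 0.    ]
comb 0.62 [190.  197.7] [0.5819 0.2983 0.    ]
comb 0.5 [153.1 215.3] [0.5318 0.4067 0.    ]
comb_clamp 0.79 [261.3 213.7] [0.531  0.0891 0.    ]
third_notch 0.85 [306.9 216.6] [ 0.5179 -0.0427  0.028 ]
fourth_notch 0.7 [304.7 221.8] [ 0.503  -0.0361  0.028 ]
fourth_notch 0.17 [263.2 210.2] [0.5384 0.0822 0.028 ]
clamp_lever 0.97 [284.2 211.9] [0.5352 0.022  0.    ]
scene [0.1336 0.6846 0.9415] [ 0.0973 -0.2609  0.8964 -0.3449] 451.21822888013725
nest 0.8 [259.9 258.9] [0.5313 0.1463 0.012 ]
nest 0.71 [285.  225.1] [0.5368 0.018  0.012 ]
lever_grip 0.92 [290.2 175.3] [ 0.59   -0.0926  0.08  ]
lever_pivot 0.81 [283. 225.] [0.5345 0.0321 0.028 ]
comb 0.76 [265.2 330.5] [0.4152 0.2969 0.    ]
comb 0.7 [210.9 292.8] [0.5797 0.2853 0.    ]
comb 0.55 [194.4 341. ] [0.5337 0.4023 0.    ]
comb_clamp 0.87 [271.5 243.6] [0.5383 0.0823 0.    ]
third_notch 0.49 [304.5 212.9] [ 0.5083 -0.0354  0.028 ]
fourth_notch 0.74 [305.5 208.9] [ 0.5133 -0.0494  0.028 ]
clamp_lever 0.88 [288.  227.6] [0.5305 0.0126 0.    ]
{'t': 0.9, 'joint_pos': array([-1.3286,  0.2999,  1.521 , -0.    ,  1.3207, -0.0666]), 'qd': array([-0.0007, -0.0009,  0.0014,  0.0002,  0.0005, -0.0012]), 'effort': array([ -0.0003, -54.3347, -36.1978,  -0.    ,   0.0006,   0.    ]), 'ee_pos': array([ 0.1671, -0.524 ,  0.2503]), 'tcp_rot': array([-0.    ,  0.9881,  0.1538, -0.    ]), 'ft_force': array([ 0.1452,  0.5121, -0.0906]), 'torque': array([ 0.0039,  0.0633, -0.0836]), 'finger_force': 0.0, 'grip_width': 1.0002643488496756}
```

Run:
```python
import cv2
a=cv2.imread('pics/top0.png')[150:290,120:400]; cv2.imwrite('pics/top0c.png',cv2.resize(a,(800,400),interpolation=cv2.INTER_CUBIC))
a=cv2.imread('pics/scene0.png')[140:400,150:400]; cv2.imwrite('pics/scene0c.png',cv2.resize(a,(576,600),interpolation=cv2.INTER_CUBIC))
```

```text
(no output)
```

View pics/top0c.png

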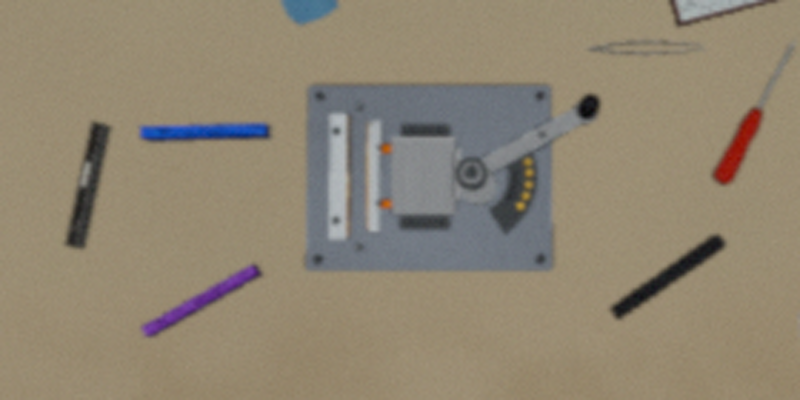

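View pics/scene0c.png

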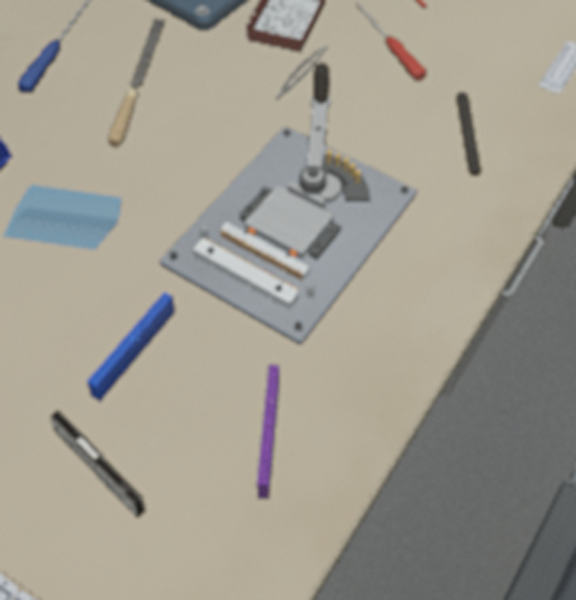

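Candidates for the comb (top picture): purple bar (192,255), blue bar (190,198), dark bar with metal plates (152,215), and the black marker (354,247). By the description I take the dark bar at (152,215), around x=0.53, y=0.405. The clamp's x axis is roughly world +x. I'll check the choice with a close wrist crop on the way.

```bash
cat >> h.py <<'E'
def plan(t,yaw):
    s=ctrl.state(); r=rot(s['tcp_rot']); p=np.array(s['ee_pos'])
    goal=R.from_euler('z',yaw)*R.from_euler('x',np.pi)
    print('pose',np.round(p,4),'shift',np.round(r.inv().apply(np.array(t)-p),4),'turn',np.round((r.inv()*goal).as_rotvec(),3),'F',np.round(s['ft_force'],1),'t',s['t'],'w',round(s['grip_width'],3))
def bar(f,m,z):
    ys,xs=np.nonzero(m); P=np.array([px2w(f,(x,y),z)[:2] for x,y in zip(xs,ys)])
    (c,wh,a)=cv2.minAreaRect(P.astype(np.float32)*1000)
    q=P-P.mean(0); v=np.linalg.svd(q,full_matrices=False)[2][0]
    return P.mean(0),np.array(c)/1000,wh,np.arctan2(v[1],v[0])
E
python3 - <<'E'
from h import *
f=grab('top')
for r in vision.outline_of('top','comb'): print(r['score'],r['bbox'],bar(f,r['pixels'],.02))
plan([.53,.40,.25],np.pi-.2)
E
```

```text
0.68 [168.6, 194.1, 217.6, 200.9] (array([0.58477095, 0.28182465]), array([0.58419153, 0.28858459]), (127.9247055053711, 17.528425216674805), np.float64(1.546383797868521))
0.58 [167.9, 243.8, 214.4, 269.1] (array([0.41367731, 0.29538041]), array([0.41401852, 0.29478766]), (16.62083625793457, 131.22166442871094), np.float64(2.065364321052891))
0.54 [140.5, 194.2, 158.5, 237.5] (array([0.53040914, 0.41021181]), array([0.53241571, 0.4100874 ]), (20.611886978149414, 126.8805160522461), np.float64(2.942966578386206))
pose [ 0.1672 -0.524   0.2503] shift [ 6.265e-01 -7.700e-01  3.000e-04] turn [ 0.     0.    -2.633] F [-0.2  0.4  0.1] t 1.0 w 1.0
```

drive_tool(
  moves=[0.0313,-0.0385,0,0,0,-0.14,0,0.0626,-0.077,0,0,0,-0.28,0,0.0939,-0.1155,0,0,0,-0.42,0,0.1252,-0.154,0,0,0,-0.56,0,0.1565,-0.1925,0,0,0,-0.7,0],
)

```text
t: 1.5
ee_pos: [0.2579, -0.2912, 0.2503]
tcp_rot: [0.0, 0.874, 0.486, 0.0]
ft_force: [1.4, -0.6, -0.3]
grip_width: 0.502
finger_force: 0.0
```

drive_tool(
  moves=[0.0487,-0.0093,0,0,0,-0.14,0,0.0974,-0.0186,0,0,0,-0.28,0,0.1461,-0.0279,0,0,0,-0.42,0,0.1948,-0.0372,0,0,0,-0.56,0,0.2435,-0.0465,0,0,0,-0.7,0],
)

```text
t: 2.0
ee_pos: [0.3484, -0.0602, 0.2507]
tcp_rot: [0.001, 0.655, 0.756, 0.0]
ft_force: [1.3, -0.5, 0.3]
grip_width: 0.502
finger_force: 0.0
```

drive_tool(
  moves=[0.0432,0.0243,0,0,0,-0.14,0,0.0864,0.0486,0,0,0,-0.28,0,0.1296,0.0729,0,0,0,-0.42,0,0.1728,0.0972,0,0,0,-0.56,0,0.216,0.1215,0,0,0,-0.7,0],
)

```text
t: 2.5
ee_pos: [0.4391, 0.1708, 0.2504]
tcp_rot: [0.0, 0.355, 0.935, 0.0]
ft_force: [1.1, -1.6, -0.4]
grip_width: 0.501
finger_force: 0.0
```

Run:
```python
from h import *
print(ctrl.tips_ahead)
f=grab('wrist','w1'); print(f['eye'],rot(f['orientation']).as_matrix()[:,2],f['fx'])
for n,z in {'nest':.012,'lever_pivot':.028,'comb_clamp':0,'third_notch':.028,'lever_grip':.08}.items():
    for r in vision.mark_of('wrist',n)[:2]: print(n,round(r['score'],2),r['position'],px2w(f,r['position'],z))
plan([.53,.408,.20],np.pi-.2)
```

```text
0.019
[0.38570278 0.21840025 0.37368201] [ 0.21092894 -0.18827906 -0.95919757] 340.244316801127
nest 0.66 [313.1, 260.5] [0.53580867 0.13294059 0.012     ]
lever_pivot 0.74 [242.2, 322.8] [0.53492552 0.02289301 0.028     ]
comb_clamp 0.75 [285.1, 283.8] [0.54182586 0.08439428 0.        ]
pose [0.4385 0.1677 0.2503] shift [0.0932 0.2397 0.0502] turn [-0.    -0.    -0.535] F [ 0.2 -0.2 -0.2] t 2.8 w 0.502
```

drive_tool(
  moves=[0.0186,0.046,0,0,0,-0.11,0,0.0372,0.092,0.01,0,0,-0.22,0,0.0559,0.138,0.02,0,0,-0.33,0,0.0745,0.184,0.035,0,0,-0.43,0,0.0932,0.23,0.05,0,0,-0.535,0],
)

```text
t: 3.3
ee_pos: [0.5228, 0.3976, 0.2019]
tcp_rot: [0.0, 0.098, 0.995, 0.0]
ft_force: [1.3, 0.1, 0.4]
grip_width: 0.495
finger_force: 0.0
```

Run:
```python
from h import *
f=grab('wrist','w2'); 
for r in vision.outline_of('wrist','comb')[:3]: print(r['score'],r['bbox'],bar(f,r['pixels'],.017))
for r in vision.mark_of('wrist','comb')[:3]: print(r,px2w(f,r['position'],0))
plan([.53,.408,.10],np.pi-.2)
```

```text
0.74 [76.6, 30.8, 202.9, 148.2] (array([0.4143643 , 0.29408633]), array([0.41595132, 0.29076636]), (21.634145736694336, 135.33389282226562), np.float64(-1.0804428254684664))
0.68 [121.1, 247.2, 254.0, 289.5] (array([0.58565199, 0.28004204]), array([0.58626746, 0.28693903]), (24.850576400756836, 139.1097869873047), np.float64(-1.5293534644427225))
0.61 [292.3, 128.5, 305.0, 266.7] (array([0.53234489, 0.41032654]), array([0.53650903, 0.40924258]), (13.784159660339355, 134.32672119140625), np.float64(-0.20225009732365598))
{'position': [146.0, 93.1], 'score': 0.69} [0.41529853 0.29325029 0.        ]
{'position': [296.7, 192.0], 'score': 0.64} [0.53238589 0.41020246 0.        ]
{'position': [193.9, 262.4], 'score': 0.64} [0.58570031 0.29103879 0.        ]
pose [0.5218 0.3974 0.1991] shift [-0.0062  0.0123  0.099 ] turn [-0.003 -0.003  0.002] F [-0.9 -1.4 -1. ] t 3.45 w 0.495
```

View pics/w2.png

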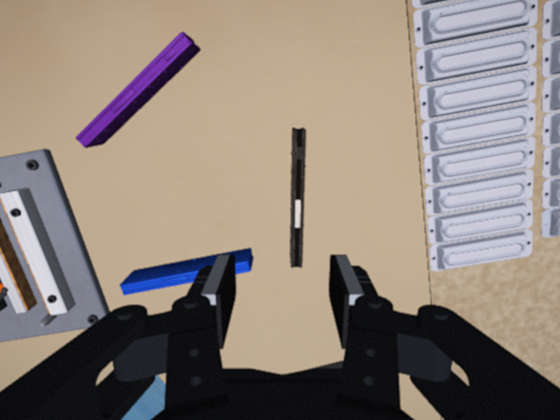

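The dark bar spans (298,128) to (296,267): black comb, dark plates and a white label, upright, between the blue and purple look-alikes. It is the one I want.

drive_tool(
  moves=[-0.0085,0.0145,0.04,0,0,0,0,-0.0085,0.0145,0.08,0,0,0,0,-0.0085,0.0145,0.12,0,0,0,0,-0.0085,0.0145,0.14,0,0,0,0,-0.0085,0.0145,0.14,0,0,0,0],
)

```text
t: 3.95
ee_pos: [0.5326, 0.4072, 0.0601]
tcp_rot: [-0.001, 0.1, 0.995, -0.001]
ft_force: [0.3, -0.1, 0.3]
grip_width: 0.501
finger_force: 0.0
```

Run:
```python
from h import *
plan([.533,.410,.038],np.pi-.2)
f=grab('wrist','w3')
for r in vision.outline_of('wrist','comb')[:3]: print(r['score'],r['bbox'],bar(f,r['pixels'],.025))
```

```text
pose [0.5326 0.4072 0.0601] shift [0.0001 0.0029 0.0221] turn [-0.003 -0.003 -0.001] F [ 0.3 -0.1  0.3] t 3.95 w 0.501
0.95 [0.0, 0.4, 93.0, 98.6] (array([0.41122105, 0.32295358]), array([0.40831781, 0.32044238]), (24.50312042236328, 60.42267990112305), np.float64(2.0713299727420953))
0.82 [273.1, 125.1, 301.5, 372.3] (array([0.52955747, 0.41079009]), array([0.53613208, 0.40944702]), (12.28968620300293, 134.2193603515625), np.float64(-0.2051971447229277))
0.79 [1.1, 355.5, 166.1, 387.3] (array([0.57851788, 0.27171133]), array([0.57939832, 0.28063358]), (96.27067565917969, 23.043075561523438), np.float64(-1.818737130403636))
```

drive_tool(
  moves=[0,0.003,0.015,0,0,0,0,0,0.003,0.022,0,0,0,0,0,0.003,0.022,0,0,0,1,0,0.003,0.022,0,0,0,1,0,0.003,0.022,0,0,0,1],
  grip_force=40,
)

```text
t: 4.55
ee_pos: [0.5337, 0.4129, 0.0402]
tcp_rot: [0.0, 0.099, 0.995, 0.0]
ft_force: [-0.2, 1.0, -0.8]
grip_width: 0.134
finger_force: 40.9
```

drive_tool(
  moves=[0,0,0,0,0,0,1,0,0,0,0,0,0,1,0,0,-0.03,0,0,0,1,0,0,-0.07,0,0,0,1,0,0,-0.11,0,0,0,1],
)

```text
t: 5.05
ee_pos: [0.5333, 0.4126, 0.1508]
tcp_rot: [-0.0, 0.099, 0.995, -0.0]
ft_force: [0.3, -0.1, 0.3]
grip_width: 0.128
finger_force: 40.9
```

Run:
```python
from h import *
f=grab('wrist','w4')
for r in vision.outline_of('wrist','comb')[:3]: print(r['score'],r['bbox'])
plan([.535,.138,.14],np.pi)
```

```text
0.88 [7.7, 0.0, 161.4, 145.1]
0.83 [268.7, 127.9, 298.2, 373.9]
0.76 [71.1, 264.7, 228.2, 318.1]
pose [0.5352 0.414  0.1564] shift [-0.0539 -0.2708  0.0149] turn [ 0.006  0.007 -0.198] F [ 1.2  0.2 -0.2] t 5.15 w 0.128
```

View pics/w4.png

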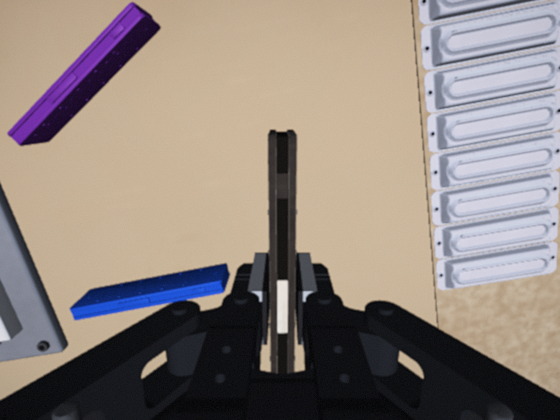

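The comb sits in the pads, far end at (282,130), upright. Now to a viewpoint beside the clamp for a close measurement of the nest.

drive_tool(
  moves=[-0.008,-0.04,0,0,0,-0.07,1,-0.016,-0.08,0,0,0,-0.14,1,-0.024,-0.12,0,0,0,-0.198,1,-0.032,-0.161,0,0,0,-0.198,1,-0.032,-0.161,0,0,0,-0.198,1],
)

```text
t: 5.65
ee_pos: [0.5333, 0.2447, 0.1494]
tcp_rot: [-0.0, 0.002, 1.0, -0.0]
ft_force: [0.9, 1.0, 0.5]
grip_width: 0.127
finger_force: 40.9
```

Run:
```python
from h import *
s=ctrl.state()
f=grab('wrist','w5')
for n,z in {'nest':.012,'lever_pivot':.028,'comb_clamp':0,'third_notch':.028,'fourth_notch':.028,'lever_grip':.08}.items():
    for r in vision.mark_of('wrist',n)[:2]: print(n,round(r['score'],2),np.round(r['position'],1),px2w(f,r['position'],z))
zc=s['ee_pos'][2]-.004
for r in vision.outline_of('wrist','comb')[:3]:
    b=r['bbox']; print(r['score'],b)
    print(' far end rel TCP', px2w(f,((b[0]+b[2])/2,b[1]),zc)-s['ee_pos'])
plan([.535,.138,.16],np.pi)
```

```text
nest 0.73 [141.  209.7] [0.5386321  0.13148049 0.012     ]
nest 0.16 [280.8 254.1] [0.5774053  0.24310932 0.012     ]
comb_clamp 0.42 [141.8 207.4] [0.5401581  0.12716257 0.        ]
0.88 [267.3, 0.0, 439.6, 96.2]
 far end rel TCP [-0.10590157  0.02385106 -0.004     ]
0.76 [311.6, 253.2, 421.6, 279.8]
 far end rel TCP [-0.01525474  0.03420461 -0.004     ]
0.7 [267.0, 131.5, 293.8, 374.9]
 far end rel TCP [-0.06353588 -0.0004891  -0.004     ]
pose [0.5331 0.2494 0.1495] shift [-0.0018 -0.1115 -0.0105] turn [-0.    -0.     0.001] F [ 0.1 -0.3 -0.9] t 6.05 w 0.132
```

View pics/w5.png

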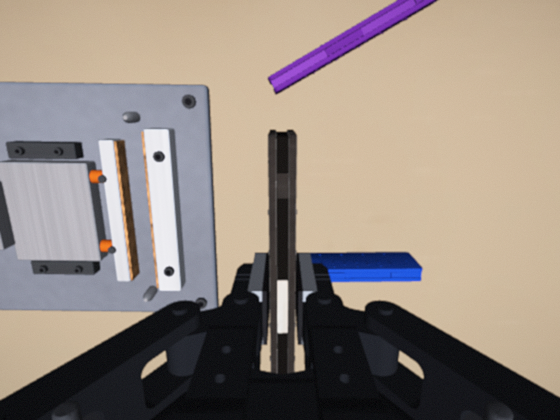

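View: fixed jaw around (160,210), pad at (117,210), gap centre about (138,210), end pins at (131,117) and (149,293). I'll zoom in on the nest for a fine fit.

Run:
```python
from h import *
a=cv2.imread('pics/w5.png')[100:320,90:225]; cv2.imwrite('pics/w5c.png',cv2.resize(a,None,fx=2.7*1.0,fy=2.7,interpolation=cv2.INTER_CUBIC))
```

```text
(no output)
```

View pics/w5c.png

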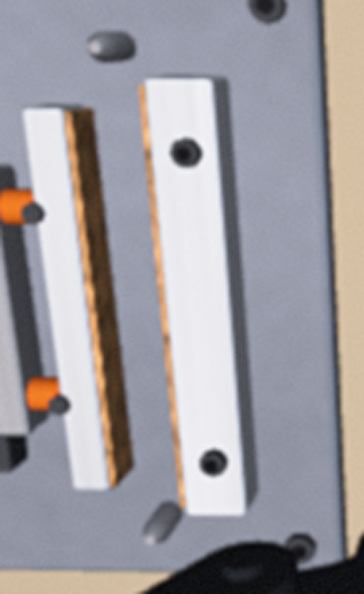

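Run:
```python
from h import *
f=vision.grab_frame('wrist'); print(f['eye'],ctrl.state()['ee_pos'])
P=lambda c,z: px2w(f,(90+c[0]/2.7,100+c[1]/2.7),z)
for n,c,z in [('fixA',(140,88),.028),('fixB',(179,505),.028),('pad72A',(72,108),.028),('pad112B',(111,487),.028),('padbaseA',(93,109),.012),('padbaseB',(131,465),.012),('pin1',(110,46),.0205),('pin2',(162,523),.0205),('plR1',(322,5),.012),('plR2',(343,500),.012)]:
    print(n,np.round(P(c,z),4))
plan([.535,.138,.16],np.pi)
```

```text
[0.46170426 0.24936574 0.27275633] [0.53308985 0.24931237 0.14950776]
fixA [0.4776 0.1505 0.028 ]
fixB [0.5991 0.1482 0.028 ]
pad72A [0.4828 0.132  0.028 ]
pad112B [0.5932 0.1286 0.028 ]
padbaseA [0.4844 0.1302 0.012 ]
padbaseB [0.5941 0.128  0.012 ]
pin1 [0.4672 0.1407 0.0205]
pin2 [0.6095 0.1392 0.0205]
plR1 [0.4566 0.1958 0.012 ]
plR2 [0.6062 0.1937 0.012 ]
pose [0.5331 0.2493 0.1495] shift [-0.0018 -0.1113 -0.0105] turn [-0.    -0.     0.001] F [ 0.4  0.6 -1.4] t 6.1 w 0.129
```

drive_tool(
  moves=[-0.002,-0.04,0,0,0,0.015,1,-0.004,-0.08,0.01,0,0,0.015,1,-0.005,-0.109,0.04,0,0,0.015,1,-0.005,-0.109,0.064,0,0,0.015,1,-0.005,-0.109,0.064,0,0,0.015,1],
)

```text
t: 6.6
ee_pos: [0.537, 0.139, 0.083]
tcp_rot: [-0.002, 0.008, 1.0, -0.0]
ft_force: [0.6, 0.0, -0.3]
grip_width: 0.128
finger_force: 40.9
```

Run:
```python
from h import *
f=grab('wrist','w6'); f=grab('wrist'); s=ctrl.state()
plan([.5381,.1402,.050],np.pi-.015)
for n in [(.5384-.0715,.1410,.029),(.5384+.0715,.1389,.029)]: print(w2px(f,n))
a=cv2.imread('pics/w6.png'); cv2.imwrite('pics/w6c.png',cv2.resize(a[60:380,150:420],None,fx=1.85,fy=1.85,interpolation=cv2.INTER_CUBIC))
```

```text
pose [0.5385 0.1402 0.0863] shift [ 0.0004 -0.      0.0363] turn [0.    0.    0.001] F [ 0.4  0.1 -0. ] t 6.7 w 0.131
[282.83371814 110.29796871]
[282.72259033 348.96410338]
```

View pics/w6c.png

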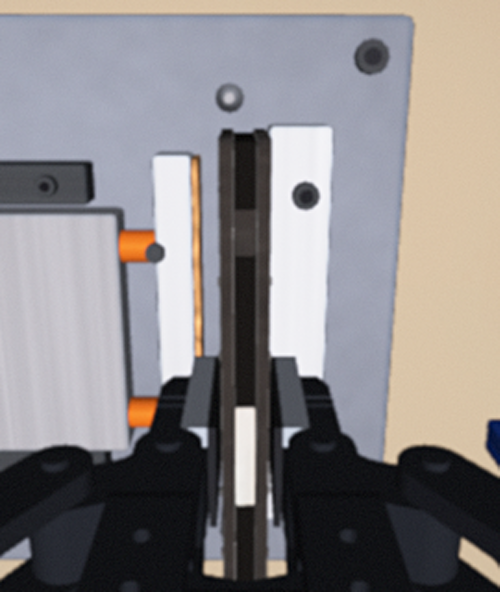

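The comb (centre col ≈282) stands right of the pin (274,112) and of the jaw gap (≈275): about 4 mm off in y, unless the arm was still settling. Checking on a settled frame by template matching.

Run:
```python
from h import *
s=ctrl.state(); f=grab('wrist','w7'); a=cv2.imread('pics/w6.png'); b=cv2.imread('pics/w7.png')
def m(c,r,h=9):
    t=a[int(r)-h:int(r)+h+1,int(c)-h:int(c)+h+1]; q=cv2.matchTemplate(b,t,cv2.TM_CCOEFF_NORMED); _,v,_,l=cv2.minMaxLoc(q); return v,np.array([l[0]+h+c-int(c),l[1]+h+r-int(r)])
pin=m(273.8,112.4); jw=m(150+305/1.85,60+195/1.85); cb=m(281.9,133)
print(pin,jw,cb,s['ee_pos'],f['eye'],rot(f['orientation']).as_matrix())
print('pin',px2w(f,pin[1],.029),'comb far end',px2w(f,cb[1],s['ee_pos'][2]-.004))
for c,r,n in [(201,156,'padtopA'),(201,356,'padB'),(270,126,'jawA'),(270,350,'jawB')]:
    d=jw[1]-np.array([150+305/1.85,60+195/1.85]); print(n,px2w(f,np.array([150+c/1.85,60+r/1.85])+d,.028))
```

```text
(0.9854989051818848, array([271.8, 108.4])) (0.9896788001060486, array([311.86486486, 161.40540541])) (0.9901087880134583, array([281.9, 133. ])) [0.53849706 0.1402163  0.08627767] [0.46710321 0.1412222  0.20953655] [[ 0.01427098  0.95944814  0.28152372]
 [ 0.99989759 -0.01339215 -0.00504557]
 [-0.00107076  0.28156689 -0.959541  ]]
pin [0.46668962 0.13584201 0.029     ] comb far end [0.47549322 0.14092838 0.08227767]
padtopA [0.48263686 0.12696783 0.028     ]
padB [0.54385112 0.1247583  0.028     ]
jawA [0.47464716 0.14659035 0.028     ]
jawB [0.54213931 0.14623827 0.028     ]
```

The w5 frame was taken while the arm was still moving (4.7 mm), which explains the offset. Corrected nest y ≈ 0.1347; shifting by −5.7 mm and staying above the jaws for a check.

drive_tool(
  moves=[0,-0.0057,0.005,0,0,0,1,0,-0.0057,0.01,0,0,0,1,0,-0.0057,0.013,0,0,0,1,0,-0.0057,0.013,0,0,0,1,0,-0.0057,0.013,0,0,0,1],
)

```text
t: 7.25
ee_pos: [0.5382, 0.134, 0.0728]
tcp_rot: [0.0, 0.007, 1.0, 0.0]
ft_force: [-0.8, 0.7, -0.6]
grip_width: 0.132
finger_force: 40.9
```

Run:
```python
from h import *
vision.grab_frame('top');vision.grab_frame('top')
s=ctrl.state(); f=grab('wrist','w8'); plan([.5381,.1345,.050],np.pi-.015); print(f['eye'])
a=cv2.imread('pics/w8.png'); cv2.imwrite('pics/w8c.png',cv2.resize(a[60:380,150:420],None,fx=1.85,fy=1.85,interpolation=cv2.INTER_CUBIC))
```

```text
pose [0.5383 0.134  0.0729] shift [0.0002 0.0005 0.0229] turn [0. 0. 0.] F [-0.  -0.5 -0.6] t 7.4 w 0.128
[0.46686646 0.13508258 0.19613988]
```

View pics/w8c.png

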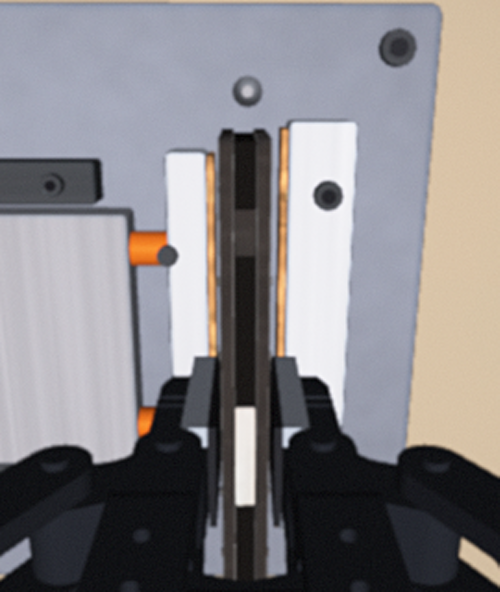

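Now centred: gap mid col ≈247, comb ≈245, pin ≈247 (crop pixels). Descending.

drive_tool(
  moves=[0,0.0005,0.007,0,0,0,1,0,0.0005,0.013,0,0,0,1,0,0.0005,0.018,0,0,0,1,0,0.0005,0.02,0,0,0,1,0,0.0005,0.02,0,0,0,1],
)

```text
t: 7.9
ee_pos: [0.5381, 0.1344, 0.0524]
tcp_rot: [-0.0, 0.007, 1.0, -0.0]
ft_force: [-0.6, -0.5, -1.2]
grip_width: 0.129
finger_force: 40.9
```

drive_tool(
  moves=[0,0,0.001,0,0,0,1,0,0,0.001,0,0,0,1],
)

```text
t: 8.1
ee_pos: [0.5383, 0.1344, 0.052]
tcp_rot: [0.0, 0.007, 1.0, 0.0]
ft_force: [-1.6, -1.1, 4.1]
grip_width: 0.127
finger_force: 41.4
```

drive_tool(
  moves=[0,0,0.0005,0,0,0,0.53,0,0,0.0,0,0,0,0.53,0,0,0,0,0,0,0.53,0,0,-0.02,0,0,0,0.53,0,0,-0.05,0,0,0,0.53],
)

```text
t: 8.6
ee_pos: [0.5374, 0.1343, 0.1009]
tcp_rot: [-0.002, 0.007, 1.0, -0.0]
ft_force: [1.2, -0.0, 0.8]
grip_width: 0.234
finger_force: 0.0
```

drive_tool(
  moves=[0,0,-0.04,0,0,0,0,0.01,-0.03,-0.08,0,0,0,0,0.01,-0.07,-0.1,0,0,0,0,0.01,-0.09,-0.1,0,0,0,0,0.01,-0.09,-0.1,0,0,0,0],
)

```text
t: 9.1
ee_pos: [0.527, 0.0426, 0.2025]
tcp_rot: [0.001, 0.009, 1.0, -0.0]
ft_force: [-0.3, 0.1, -0.2]
grip_width: 0.499
finger_force: 0.0
```

Run:
```python
from h import *
vision.grab_frame('top');vision.grab_frame('top')
s=ctrl.state(); f=grab('wrist','w9'); print(f['eye'])
for n,z in {'nest':.012,'comb':.012,'lever_pivot':.028,'third_notch':.028,'fourth_notch':.028,'click_roller':.028,'lever_grip':.08,'click_arc':0}.items():
    for r in vision.mark_of('wrist',n)[:2]: print(n,round(r['score'],2),np.round(r['position'],1),px2w(f,r['position'],z))
for r in vision.outline_of('wrist','comb')[:2]: print(r['score'],r['bbox'],bar(f,r['pixels'],.046))
plan([.60,-.09,.20],np.pi-.015)
```

```text
[0.45543793 0.04580493 0.32478173]
nest 0.56 [377.6 197.6] [0.5372723  0.13489676 0.012     ]
comb 0.73 [376.4 198.9] [0.53852993 0.13383851 0.012     ]
comb 0.73 [524.1 239.4] [0.58194087 0.28153818 0.012     ]
lever_pivot 0.88 [255.3 204.3] [0.5376481  0.02004968 0.028     ]
third_notch 0.72 [185.6 185.5] [ 0.51931065 -0.04140929  0.028     ]
third_notch 0.39 [254.1 203.7] [0.53706811 0.01898505 0.028     ]
fourth_notch 0.95 [191.9 169.8] [ 0.50531062 -0.03452258  0.028     ]
fourth_notch 0.45 [111.4 296.1] [ 0.62911259 -0.12496875  0.028     ]
click_roller 0.61 [196.  231.7] [ 0.56316289 -0.0359355   0.028     ]
lever_grip 0.9 [112.1 296.6] [ 0.59914712 -0.09455042  0.08      ]
lever_grip 0.72 [376.7 200.8] [0.52193135 0.11501391 0.08      ]
0.7 [462.7, 233.0, 558.6, 255.4] (array([0.57333921, 0.24649231]), array([0.57345087, 0.24555481]), (88.87164306640625, 24.626625061035156), np.float64(1.5369634080593517))
0.64 [496.8, 53.3, 560.0, 100.6] (array([0.43699193, 0.23658558]), array([0.43795016, 0.23562096]), (18.688989639282227, 51.227561950683594), np.float64(2.040817605783629))
pose [0.5269 0.0448 0.2017] shift [-0.0751 -0.1337  0.0017] turn [ 0. -0.  0.] F [ 0.  -0.5 -0.1] t 9.7 w 0.502
```

View pics/w9.png

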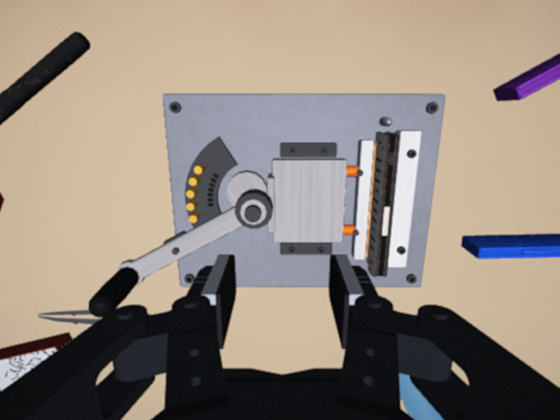

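The comb stands in the nest, upright between pad and jaw (mark (376,199)), with the pins beyond its ends. Brass pins show at (193,219), (190,207), (190,194), (193,181) and (198,170). The lever grip is at (112,297). Next I'll move above the grip, turning to close along the tangent, and work out the notch angles.

drive_tool(
  moves=[-0.015,-0.028,0,0,0,0.14,0,-0.03,-0.056,0.01,0,0,0.28,0,-0.045,-0.084,0.02,0,0,0.42,0,-0.06,-0.112,0.03,0,0,0.56,0,-0.074,-0.138,0.04,0,0,0.7,0],
)

```text
t: 10.2
ee_pos: [0.5993, -0.0958, 0.1612]
tcp_rot: [0.0, 0.353, 0.936, -0.0]
ft_force: [0.9, 0.3, -0.1]
grip_width: 0.499
finger_force: 0.0
```

drive_tool(
  moves=[0,0,0,0,0,0.13,0,0,0,0,0,0,0.26,0,0,0,0,0,0,0.365,0,0,0,0,0,0,0.365,0,0,0,0,0,0,0.365,0],
)

```text
t: 10.7
ee_pos: [0.5988, -0.0944, 0.1617]
tcp_rot: [-0.0, 0.513, 0.859, -0.0]
ft_force: [-0.4, -0.1, -0.5]
grip_width: 0.503
finger_force: 0.0
```

Run:
```python
from h import *
# pins from w9 (its eye/orientation re-created: yaw as then)
a=cv2.imread('pics/w9.png'); hsv=cv2.cvtColor(a,cv2.COLOR_BGR2HSV)
m=cv2.inRange(hsv,(12,120,120),(32,255,255)); m[:,:170]=0; m[:,215:]=0; m[:150]=0; m[240:]=0
n,l,st,c=cv2.connectedComponentsWithStats(m); P=[c[i] for i in range(1,n) if st[i,4]>8]; print(np.round(P,1))
Rw7=np.array([[0.01427098,0.95944814,0.28152372],[0.99989759,-0.01339215,-0.00504557],[-0.00107076,0.28156689,-0.959541]])
vision.grab_frame('top'); f=vision.grab_frame('wrist'); q=R.from_matrix(Rw7).as_quat()
g=dict(f,eye=[.45544,.04580,.32478],orientation=[q[3],*q[:3]])
pv=px2w(g,(255.3,204.3),.028)[:2]
for z in (.024,.032):
  for p in P:
    d=px2w(g,p,z)[:2]-pv; print(z,np.round(np.hypot(*d),4),round(np.degrees(np.arctan2(d[1],d[0])),1),end=' | ')
  print()
for r in vision.mark_of('wrist','lever_grip')[:2]: print(r, px2w(f,r['position'],.08))
for r in vision.mark_of('wrist','lever_pivot')[:2]: print(r, px2w(f,r['position'],.028))
plan([.599,-.0946,.08],np.radians(118))
```

```text
[[197.7 169.6]
 [192.4 181.1]
 [190.  193.6]
 [190.3 206.3]
 [192.8 218.4]]
0.024 0.0596 -122.1 | 0.024 0.0601 -110.8 | 0.024 0.0602 -99.4 | 0.024 0.0602 -87.9 | 0.024 0.0605 -76.7 | 
0.032 0.0587 -124.3 | 0.032 0.0587 -113.1 | 0.032 0.0583 -101.6 | 0.032 0.0579 -90.0 | 0.032 0.0578 -78.7 | 
{'position': [281.5, 227.8], 'score': 0.7} [ 0.59927243 -0.09578831  0.08      ]
{'position': [281.3, 117.0], 'score': 0.5} [ 0.56679985 -0.03568182  0.08      ]
{'position': [282.9, 17.4], 'score': 0.66} [0.53741104 0.02092505 0.028     ]
{'position': [280.5, 223.8], 'score': 0.49} [ 0.60563282 -0.1095479   0.028     ]
pose [ 0.5988 -0.0944  0.1617] shift [-0.0002  0.0001  0.0817] turn [0.    0.    0.004] F [-0.1  0.3 -0.4] t 10.9 w 0.497
```

drive_tool(
  moves=[0,0,0.04,0,0,0,0,0,0,0.07,0,0,0,0,0,0,0.082,0,0,0,0,0,0,0.082,0,0,0,1,0,0,0.082,0,0,0,1],
  grip_force=70,
)

```text
t: 11.4
ee_pos: [0.5977, -0.0951, 0.0802]
tcp_rot: [-0.001, 0.514, 0.858, -0.001]
ft_force: [-14.7, -3.9, -2.8]
grip_width: 0.221
finger_force: 68.3
```

drive_tool(
  moves=[0,0,0,0,0,0,1,0,0,0,0,0,0,1,0,0,0,0,0,0,1],
)

```text
t: 11.7
ee_pos: [0.5976, -0.0951, 0.0802]
tcp_rot: [-0.001, 0.514, 0.858, -0.001]
ft_force: [-12.8, -4.4, -5.6]
grip_width: 0.219
finger_force: 68.4
```

Gripped: the hand yields slightly (about 10 N/mm), so the measured TCP is the grip's true position. Starting the swing, feeling in small steps.

drive_tool(
  moves=[0.0001,-0.0052,0,0,0,0.04,1,0.0004,-0.0104,0,0,0,0.08,1,0.0009,-0.0156,0,0,0,0.12,1,0.0017,-0.0207,0,0,0,0.16,1,0.0017,-0.0207,0,0,0,0.16,1],
)

```text
t: 12.2
ee_pos: [0.5798, -0.1029, 0.0803]
tcp_rot: [0.0, 0.581, 0.814, 0.0]
ft_force: [4.4, -0.1, -14.2]
grip_width: 0.215
finger_force: 68.8
```

drive_tool(
  moves=[0.0001,-0.0052,0,0,0,0.04,1,0.0001,-0.0052,0,0,0,0.04,1],
)

```text
t: 12.4
ee_pos: [0.5753, -0.1044, 0.0804]
tcp_rot: [0.001, 0.597, 0.802, 0.0]
ft_force: [7.3, 0.1, -16.1]
grip_width: 0.216
finger_force: 69.2
```

drive_tool(
  moves=[0.0001,-0.0052,0,0,0,0.04,1,0.0001,-0.0052,0,0,0,0.04,1],
)

```text
t: 12.6
ee_pos: [0.5704, -0.1058, 0.0804]
tcp_rot: [0.001, 0.613, 0.79, 0.0]
ft_force: [5.0, -2.4, -16.4]
grip_width: 0.22
finger_force: 69.7
```

drive_tool(
  moves=[0.0001,-0.0052,0,0,0,0.04,1,0.0001,-0.0052,0,0,0,0.04,1],
)

```text
t: 12.8
ee_pos: [0.5651, -0.1071, 0.0804]
tcp_rot: [0.001, 0.628, 0.778, 0.0]
ft_force: [5.7, -2.2, -14.1]
grip_width: 0.218
finger_force: 69.9
```

drive_tool(
  moves=[0.0001,-0.0052,0,0,0,0.04,1,0.0001,-0.0052,0,0,0,0.04,1],
)

```text
t: 13.0
ee_pos: [0.5598, -0.1082, 0.0803]
tcp_rot: [0.0, 0.644, 0.765, 0.0]
ft_force: [4.9, -3.5, -13.7]
grip_width: 0.217
finger_force: 70.1
```

drive_tool(
  moves=[0.0001,-0.0052,0,0,0,0.04,1,0.0001,-0.0052,0,0,0,0.04,1],
)

```text
t: 13.2
ee_pos: [0.5543, -0.1091, 0.0802]
tcp_rot: [-0.0, 0.659, 0.752, -0.0]
ft_force: [-6.4, -6.0, -7.9]
grip_width: 0.213
finger_force: 70.7
```

drive_tool(
  moves=[0,0,0,0,0,0,1,0,0,0,0,0,0,1],
)

```text
t: 13.4
ee_pos: [0.5549, -0.109, 0.0803]
tcp_rot: [0.001, 0.659, 0.752, 0.0]
ft_force: [-0.0, -4.3, -8.2]
grip_width: 0.216
finger_force: 70.7
```

drive_tool(
  moves=[0.0001,-0.0039,0,0,0,0.03,1,0.0001,-0.0039,0,0,0,0.03,1,0.0001,-0.0039,0,0,0,0.03,1],
)

```text
t: 13.7
ee_pos: [0.5513, -0.1095, 0.0803]
tcp_rot: [0.001, 0.67, 0.743, 0.0]
ft_force: [3.7, -5.6, -9.7]
grip_width: 0.217
finger_force: 70.5
```

drive_tool(
  moves=[0.0001,-0.0039,0,0,0,0.03,1,0.0001,-0.0039,0,0,0,0.03,1,0.0001,-0.0039,0,0,0,0.03,1],
)

```text
t: 14.0
ee_pos: [0.5477, -0.1099, 0.0803]
tcp_rot: [0.001, 0.681, 0.732, 0.0]
ft_force: [7.0, -5.8, -12.7]
grip_width: 0.215
finger_force: 70.3
```

drive_tool(
  moves=[0.0001,-0.0039,0,0,0,0.03,1,0.0001,-0.0039,0,0,0,0.03,1,0.0001,-0.0039,0,0,0,0.03,1],
)

```text
t: 14.3
ee_pos: [0.5437, -0.1101, 0.0803]
tcp_rot: [0.001, 0.692, 0.722, 0.0]
ft_force: [4.9, -8.6, -11.0]
grip_width: 0.215
finger_force: 70.4
```

drive_tool(
  moves=[0.0001,-0.0039,0,0,0,0.03,1,0.0001,-0.0039,0,0,0,0.03,1,0.0001,-0.0039,0,0,0,0.03,1],
)

```text
t: 14.6
ee_pos: [0.5395, -0.1103, 0.0803]
tcp_rot: [0.001, 0.703, 0.712, 0.0]
ft_force: [2.0, -8.6, -9.8]
grip_width: 0.218
finger_force: 70.5
```

Run:
```python
from h import *
f=vision.grab_frame('wrist'); s=ctrl.state(); print(s['ee_pos'],s['ft_force'],s['torque'])
for c,n,z in [('wrist','lever_pivot',.028),('wrist','third_notch',.028),('wrist','click_roller',.028)]:
    for r in vision.mark_of(c,n)[:2]: print(n,round(r['score'],2),np.round(r['position'],1),px2w(f,r['position'],z))
cv2.imwrite('pics/w10.png',f['img'][:,:,::-1])
```

```text
[ 0.53951283 -0.11030247  0.08027714] [ 1.67325674 -8.96038308 -9.70223436] [-1.32059213 -0.46789444  0.3209111 ]
third_notch 0.61 [239.8 112. ] [ 0.51798497 -0.04061082  0.028     ]
click_roller 0.92 [280.6 116.3] [ 0.53824167 -0.04241168  0.028     ]
```

Forces so far: a peak at ≈0.19 rad, first drop done by 0.35, a second peak at ≈0.40, falling at 0.46. This agrees with the brass pins seen at ≈0.25/0.45/0.65. Continuing in fine steps.

drive_tool(
  moves=[-0.0006,-0.0039,0,0,0,0.03,1,-0.0006,-0.0039,0,0,0,0.03,1,-0.0006,-0.0039,0,0,0,0.03,1],
)

```text
t: 15.1
ee_pos: [0.5357, -0.1104, 0.0803]
tcp_rot: [0.001, 0.713, 0.701, 0.0]
ft_force: [4.6, -3.8, -8.2]
grip_width: 0.217
finger_force: 70.7
```

drive_tool(
  moves=[0.0001,-0.0039,0,0,0,0.03,1,0.0001,-0.0039,0,0,0,0.03,1,0.0001,-0.0039,0,0,0,0.03,1],
)

```text
t: 15.4
ee_pos: [0.5316, -0.1103, 0.0802]
tcp_rot: [0.0, 0.724, 0.69, 0.0]
ft_force: [0.0, -5.5, -3.6]
grip_width: 0.217
finger_force: 71.1
```

drive_tool(
  moves=[0.0001,-0.0039,0,0,0,0.03,1,0.0001,-0.0039,0,0,0,0.03,1,0.0001,-0.0039,0,0,0,0.03,1],
)

```text
t: 15.7
ee_pos: [0.5276, -0.1101, 0.0802]
tcp_rot: [0.0, 0.734, 0.679, 0.0]
ft_force: [0.4, -6.5, -4.7]
grip_width: 0.215
finger_force: 71.1
```

drive_tool(
  moves=[0.0001,-0.0039,0,0,0,0.03,1,0.0001,-0.0039,0,0,0,0.03,1,0.0001,-0.0039,0,0,0,0.03,1],
)

```text
t: 16.0
ee_pos: [0.5242, -0.1098, 0.0803]
tcp_rot: [0.001, 0.744, 0.668, 0.0]
ft_force: [4.6, -6.3, -7.2]
grip_width: 0.215
finger_force: 70.9
```

drive_tool(
  moves=[0.0001,-0.0026,0,0,0,0.02,1,0.0001,-0.0026,0,0,0,0.02,1,0.0001,-0.0026,0,0,0,0.02,1],
)

```text
t: 16.3
ee_pos: [0.5218, -0.1095, 0.0803]
tcp_rot: [0.001, 0.751, 0.661, 0.001]
ft_force: [6.6, -9.4, -8.5]
grip_width: 0.219
finger_force: 70.8
```

drive_tool(
  moves=[-0.0003,-0.0039,0,0,0,0.03,1,-0.0003,-0.0039,0,0,0,0.03,1,-0.0003,-0.0039,0,0,0,0.03,1],
)

```text
t: 16.6
ee_pos: [0.5178, -0.1091, 0.0803]
tcp_rot: [0.001, 0.761, 0.649, 0.001]
ft_force: [8.8, -5.5, -9.4]
grip_width: 0.223
finger_force: 70.9
```

drive_tool(
  moves=[0.0001,-0.0039,0,0,0,0.03,1,0.0001,-0.0039,0,0,0,0.03,1,0.0001,-0.0039,0,0,0,0.03,1],
)

```text
t: 16.9
ee_pos: [0.5139, -0.1085, 0.0802]
tcp_rot: [0.001, 0.77, 0.638, 0.001]
ft_force: [6.1, -7.0, -8.4]
grip_width: 0.214
finger_force: 70.9
```

drive_tool(
  moves=[0.0001,-0.0039,0,0,0,0.03,1,0.0001,-0.0039,0,0,0,0.03,1,0.0001,-0.0039,0,0,0,0.03,1],
)

```text
t: 17.2
ee_pos: [0.5098, -0.1077, 0.0803]
tcp_rot: [0.001, 0.78, 0.626, 0.0]
ft_force: [1.6, -7.1, -6.2]
grip_width: 0.216
finger_force: 71.0
```

drive_tool(
  moves=[0.0001,-0.0026,0,0,0,0.02,1,0.0001,-0.0026,0,0,0,0.02,1,0.0001,-0.0026,0,0,0,0.02,1],
)

```text
t: 17.5
ee_pos: [0.5071, -0.1071, 0.0802]
tcp_rot: [0.001, 0.786, 0.618, 0.0]
ft_force: [-1.1, -7.6, -4.4]
grip_width: 0.219
finger_force: 71.0
```

Third pull peak (≈9.5 N at 0.63 rad) and drop (to <1 N at 0.715) felt: the third click. Now to the notch's middle (≈0.755 rad).

drive_tool(
  moves=[-0.0002,-0.0026,0,0,0,0.02,1,-0.0002,-0.0026,0,0,0,0.02,1,-0.0002,-0.0026,0,0,0,0.02,1],
)

```text
t: 17.8
ee_pos: [0.5044, -0.1064, 0.0802]
tcp_rot: [0.0, 0.792, 0.61, -0.0]
ft_force: [-1.4, -6.4, -2.3]
grip_width: 0.216
finger_force: 71.3
```

drive_tool(
  moves=[0.0001,-0.002,0,0,0,0.015,1,0.0001,-0.002,0,0,0,0.015,1,0.0001,-0.002,0,0,0,0.015,1,0.0001,-0.002,0,0,0,0.015,1],
)

```text
t: 18.2
ee_pos: [0.5026, -0.106, 0.0802]
tcp_rot: [0.0, 0.797, 0.604, 0.0]
ft_force: [1.3, -7.6, -5.4]
grip_width: 0.217
finger_force: 70.9
```

Run:
```python
from h import *
for c in ['wrist','top']:
    f=grab(c,'fin_'+c)
    for n,z in {'third_notch':.028,'fourth_notch':.028,'click_roller':.028,'comb':.012,'clamp_pad':0}.items():
        for r in vision.mark_of(c,n)[:3]: print(c,n,round(r['score'],2),np.round(r['position'],1),px2w(f,r['position'],z))
s=ctrl.state(); d=s['ee_pos'][:2]-np.array([.5375,.0203]); print(s['ee_pos'],s['ft_force'],np.hypot(*d),np.radians(-62.5-np.degrees(np.arctan2(d[1],d[0]))))
f=cv2.imread('pics/fin_wrist.png'); t=cv2.imread('pics/fin_top.png')
t=cv2.resize(t[170:260,210:345],(420,280),interpolation=cv2.INTER_CUBIC); o=np.zeros((420,780,3),np.uint8); o[:,:380]=f[:,90:470]; o[:266,380:]=cv2.resize(t,(400,266)); cv2.imwrite('pics/fin.png',o)
```

```text
wrist fourth_notch 0.78 [252.9 113.5] [ 0.50761994 -0.03536183  0.028     ]
wrist click_roller 0.82 [279.4 117.2] [ 0.51980955 -0.04061422  0.028     ]
wrist click_roller 0.66 [251.  112.1] [ 0.50690823 -0.03446846  0.028     ]
top third_notch 0.54 [304.9 218.5] [ 0.5124941  -0.03685606  0.028     ]
top fourth_notch 0.51 [304.7 218.7] [ 0.51192963 -0.03627157  0.028     ]
top fourth_notch 0.45 [289.2 212.2] [0.53138385 0.0077465  0.028     ]
top click_roller 0.6 [305.9 215.3] [ 0.52163947 -0.03991574  0.028     ]
top click_roller 0.59 [260.7 213.1] [0.53020175 0.08952194 0.028     ]
top comb 0.79 [187.9 258.7] [0.40341    0.30171824 0.012     ]
top comb 0.75 [192.2 197.6] [0.58053763 0.28952084 0.012     ]
top comb 0.55 [243.6 211.2] [0.53810416 0.13991678 0.012     ]
top clamp_pad 0.54 [263.1 213.4] [0.53182855 0.08386456 0.        ]
[ 0.50265944 -0.10601314  0.08023581] [ 0.54417152 -6.8235423  -4.97283132] 0.1310300454820795 0.7491003284717422
```

View pics/fin.png

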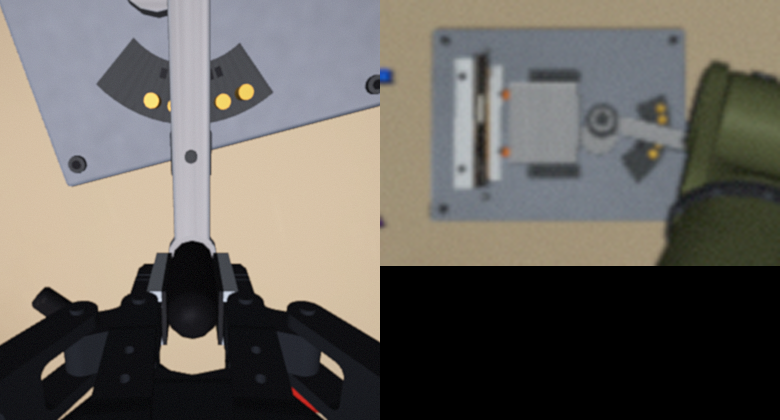

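Left (wrist): the lever lies past two visible pins (313→col 223, 246 in the crop) and a hidden third, with the fourth just ahead at ≈(172,106). Right (top): comb squeezed between pad and jaw. One quick check of the lever's angle against the pins.

Run:
```python
from h import *
f=vision.grab_frame('wrist'); a=f['img'][:,:,::-1].copy(); hsv=cv2.cvtColor(a,cv2.COLOR_BGR2HSV)
m=cv2.inRange(hsv,(12,120,120),(32,255,255)); n,l,st,c=cv2.connectedComponentsWithStats(m)
s=ctrl.state(); pv=np.array([.5375,.0203]); d=s['ee_pos'][:2]-pv; th=np.arctan2(d[1],d[0])
for i in range(1,n):
    if st[i,4]>4: 
        print(c[i],st[i],end=' ')
        for z in (.014,.02,.028): e=px2w(f,c[i],z)[:2]-pv; print(z,np.round([np.hypot(*e),th-np.arctan2(e[1],e[0])],3),end=' ')
        print()
```

```text
[335.31428571  91.52857143] [328  84  16  16 210] 0.014 [ 0.058 -0.514] 0.02 [ 0.058 -0.498] 0.028 [ 0.058 -0.477] 
[240.82758621 100.22167488] [233  93  16  16 203] 0.014 [0.059 0.369] 0.02 [0.059 0.357] 0.028 [0.059 0.342] 
[312.34313725 101.27941176] [305  94  16  16 204] 0.014 [ 0.058 -0.291] 0.02 [ 0.058 -0.282] 0.028 [ 0.058 -0.27 ] 
[258.3  105.65] [257 102   3   9  20] 0.014 [0.059 0.206] 0.02 [0.059 0.199] 0.028 [0.059 0.19 ]
```

The lever is ≈0.066 rad past pin 3 and ≈0.138 short of pin 4; I'll advance 0.03 rad to sit in the middle of the third notch.

drive_tool(
  moves=[0,-0.002,0,0,0,0.015,1,0,-0.0037,0,0,0,0.028,1,0,-0.0037,0,0,0,0.028,1,0,-0.0037,0,0,0,0.028,1],
)

```text
t: 19.25
ee_pos: [0.4993, -0.105, 0.0802]
tcp_rot: [0.001, 0.805, 0.593, 0.0]
ft_force: [3.4, -7.1, -6.0]
grip_width: 0.221
finger_force: 71.0
```

drive_tool(
  moves=[0,0,0,0,0,0,1,0,0,0,0,0,0,1,0,0,0,0,0,0,1],
)

```text
t: 19.55
ee_pos: [0.4994, -0.105, 0.0802]
tcp_rot: [0.001, 0.805, 0.593, 0.0]
ft_force: [4.3, -7.6, -6.8]
grip_width: 0.215
finger_force: 71.0
```

```bash
python3 -c "
from plant import ctrl
print(ctrl.finish_job())"
```

```text
the job is handed in; nothing more can be done
None
```

I stood the comb in the nest and let go of it, then swung the lever to its third click. I handed the job in at 19.6 s with the lever still held there; the top camera shows the comb between pad and jaw.

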